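# Set up a headband display and dress it

### The arm

A 6-joint arm with a two-finger parallel gripper is mounted at the origin on the work surface. World frame = base frame: x ahead of the robot, y to its left, z up, the work surface at z = 0. Lengths are in mm, angles in rad, forces in N, time in s.
With the tool pointing down it reaches from about 350 to 975 mm from the base axis. Payload 7.1 kg.
Tool frame: the origin (TCP) lies between the finger pads; the fingertips stand 17 mm ahead of it and the grasp point (between the pads) lies 2 mm behind it (tip_reach is the y of the fingertips in the tool frame, in mm); y points along the fingers, x is the direction in which the jaws open and shut, and the axes are right-handed (so a half turn about y gives the same grasp; the last joint's range is limited). The gripper opens to 88 mm and grips with 3 to 60 N. Pads are 20 mm wide; open, the fingers measure 115 mm over their backs; the gripper's body (75 mm by 178 mm) begins 61 mm behind the grasp point.
Start: joints at [1.318, 0.423, 1.63, -0, 1.089, -0.019], TCP at [144.766, 607.987, 239.675] pointing down, gripper open.
Joint ranges: [-3, 3], [-0.9, 2.11], [0.09, 2.58], [-1.31, 4.45], [0.11, 2.69], [-2.54, 2.54]. Speed limits (rad/s): [2.39, 2.39, 3.01, 3.14, 3.14, 3.14].

### API

Orientations are given as a rotation vector (axis times angle).
In Python, from workcell import get_obs, get_image, camera_model, close_job, silhouettes, tip_of, tip_reach gives the robot as it stands. The module is installed in compiled form; this text tells all that it offers.
- The arm moves only by the tool arm_command, never from a script. Its argument "targets" is a list of rows, each a list of 4 numbers: the shift along the tool's x, y, z in mm, then the turn about the tool's y in rad. A call has 1 to 20 rows; each row shifts and turns the commanded pose from where the row before left it, along the tool's axes as they then stand; what a row does not reach is not made up. A row lasts 1/12 s, in which the tool goes at most 41.7 mm and 7.16 degrees, less where a joint would pass 70% of its speed; a pose out of reach is approached as far as the arm can. A call is refused whole if a number of a shift passes 41.7 or a number of a turn 0.125, either way. A call with a gripper value outside its range is refused whole. "gripper" is the opening in per cent of the stroke, from 0 (shut) to 100 (fully open), set as the call begins (left out, the last holds). The fingers move at their own pace and stop on an object; the grip force is fixed at half the most. Time passes only in rows, so rows that do not move let the fingers close. It gives the time, the measured TCP pose, the force and the opening at its end, in the units of the state.
- get_obs(): the state, without advancing time (a new reading comes with each control period).
- get_image(name): name is "scene" or "top" or "wrist"; returns the picture (400x640x3 uint8, blue, green, red); there is no depth.
- camera_model(name): a dict with "mtx" (3x3 intrinsics, pixels), "position" and "orientation" of the camera in the world. Camera axes: x right, y up, looking along -z (the intrinsics and any distortion apply to the point x, -y, -z); pixel columns grow to the right and rows downward; lengths in mm; the calibration is good to about 2 mm. A picture is of the moment at which its call begins: read the wrist's pose just before it. camera_model takes no time and is no camera call; for the wrist camera it gives the pose at the moment of the call.
- close_job(): hands the job in, once; it reports no verdict.
Trained networks look in the newest picture that a camera, given by its name, has taken for a name from the list of things; names that differ only in an ending like _2 or _b are one class to them, and where a whole thing is asked for, a point or a joint stands for the part that bears it (a point fixed in the world has none). Each returns a list of dicts, best first, with "conf" (0 to 1); they miss things now and then, are a little off and sometimes report something else, mostly with a low value. They report only what shows in the picture. A call takes as long as a camera call. They do not tell look-alikes from the thing itself.
- silhouettes(camera, thing): "pixels" (400x640 bool, what is visible of it) and "at" ([column, row] in pixels, amid what is visible of it).
- tip_of(camera, thing): "at" ([column, row] in pixels: a listed point, or the origin of a listed thing).
The state is a dict: "t": time; "qpos": joint angles; "qvel": joint speeds; "joint_torque": joint torques, N m; "ee_pos": TCP position; "orientation": TCP orientation; "ft_force": force on the tool from outside, world axes, zero at the start; "moment": the same for the moment, N m; "width": finger opening in mm.
Only numpy, scipy, OpenCV 4.12 (cv2) and the standard library are available. Lean on these libraries where they do the work, as an engineer would, in place of code of your own. Each camera call takes 0.05 s, during which the arm holds its last target. There are 200 camera calls.

### The job

Set the loose crossbar on the keyed post of the display stand, turned so that its flat meets the post's flat and it sits fully home, and let go of it. Then take the two headbands from under the rack's glass shelf and hang each over the crossbar, crown resting on the arm, the orange one on the arm with the orange end ball and the green one on the arm with the green ball, each lowered onto the bar and not dropped. Leave everything else on the counter where it is, and do not push on the rack.

Things in the scene. Friction and masses are not known exactly. Their poses are not given: they have to be found in the camera images.
- post: (All sizes in mm.) Fixed display stand: wood disc 130 across, 12 high; steel shaft 32 across up to a shoulder 115 above the counter; then a brass D-shaped key 22 across, top 145 above the counter, last 8 tapered. Its flat is 5 from the axis on the post's own -x side, which faces the robot within 0.3 rad (a brass line on the disc marks it). Origin on the axis at counter height, z up.
- seat (a point): Centre of the post's shoulder, 115 above the counter: the crossbar's underside finally rests here, with the crossbar's axes as the post's.
- crossbar: Loose crossbar, 350 g, standing on its hub, turned up to 0.8 rad from facing the robot. Origin under the hub's centre, z up. Hub 48 across, 45 high; from below a blind D-bore 36 deep, 25 across, flat 6.5 from the axis on its own -x side (brass stripe there): 1.5 play all round, it drops only within about 0.15 rad of the post's yaw. Steel arms along y.
- fin (a point): Centre of the wooden grip fin on the crossbar's hub: 40 (x) x 14 (y) x 40 (z), from 45 to 85 above the crossbar's origin, to be pinched along y from above. It stands up between the two hanging places: carry a headband clear over it and do not open the fingers far beside it.
- orange_ball (a point): Centre of the orange end ball, 22 across, at y = +106 of the crossbar, 30 above its origin. The round arm to it is 14 in diameter, on the same axis, and free from 24 to 95 from the post's axis; a headband goes about midway.
- green_ball (a point): Centre of the green end ball, at y = -106 of the crossbar; arm as on the orange side.
- orange: Orange headband, one stiff arch (80 g) in its x-z plane: 127 wide (x), 113 clear between the legs, 96 clear between the feet, 32 broad (y), 7 thick, crown top 115 high, yellow knot on top. Origin midway between the feet at their underside; z up. Starts standing on the rack's base board (12 high), x away from the robot within 0.25 rad.
- orange_knot (a point): Centre of the yellow knot, 129 above the headband's origin: square-sided block 30 (x) x 40 (y) x 30 (z), broader than the band, so it can be pinched along the headband's y, with the tool upright or leaning about y.
- orange_crown (a point): Middle of the underside of the orange headband's crown, 108 above its origin: it comes to rest on top of the arm, 37 above the crossbar's origin.
- green: Green headband, one stiff arch (80 g) in its x-z plane: 127 wide (x), 113 clear between the legs, 96 clear between the feet, 32 broad (y), 7 thick, crown top 115 high, copper-coloured knot on top. Origin midway between the feet at their underside; z up. Starts standing on the rack's base board (12 high), x away from the robot within 0.25 rad.
- green_knot (a point): Centre of the copper-coloured knot, 129 above the headband's origin: square-sided block 30 (x) x 40 (y) x 30 (z), broader than the band, so it can be pinched along the headband's y, with the tool upright or leaning about y.
- green_crown (a point): Middle of the underside of the green headband's crown, 108 above its origin: it comes to rest on top of the arm, 37 above the crossbar's origin.
- rack: Fixed rack: base board 12 thick, x -85 to +125, 300 wide (y); posts at x = 110, y = -135 and 135 carry a glass shelf 300 wide, x 16 to 122, underside 224, top 236 above the counter, small boxes on it up to 265. Origin at counter height midway between the headband places (y = 55 and -55); x away from the robot.
- shelf_edge (a point): Middle of the shelf's lower front edge, about 16 beyond the knots. A gripper pointing straight down meets it: lean the tool 30 to 45 degrees back towards the robot (fingers down and away) and draw the headband out up and towards the robot.
- bangle: Bystander, to be left alone: copper bangle lying flat, ring 80 outside, 14 high; origin at the centre of its underside.
- sunglasses: Bystander, to be left alone: open black sunglasses, 150 wide (y), temples 135 back along its +x, about 50 high; origin under the middle of the lens frame.
- bowl: Bystander, to be left alone: blue ceramic bowl, 100 across, 45 high; origin at the centre of its underside.
- giftbox: Bystander, to be left alone: red gift box 90 x 70 x 40; origin at the centre of its underside.
- jar: Bystander, to be left alone: amber jar 60 across, 80 high; origin at the centre of its underside.
- mirror: Bystander, to be left alone: wooden hand mirror lying flat, disc 110 across, 9 thick, handle 85 long towards its -x; origin at the centre of its underside.
Not all that is in view belongs to the job. Of the things that look like the crossbar, take the one that is farthest from the robot's base at the start. Of the things shaped like the post, the wood one is meant.

How it is judged (in metres and radians):
On the way, in this order (a step that is already met when the one before it is completed fails the run):
1. the crossbar is fully home on the post, flat to flat, and let go (z of crossbar in the frame of seat between -0.003 and 0.004 m and horizontal distance between crossbar and seat below 0.005 m and angle between the x axis of crossbar and the x axis of post, either way round below 0.26 rad and angle between crossbar's own z axis and vertical below 0.09 rad and contact force between the fingers and crossbar below 0.05 N and linear speed of crossbar below 0.03 m/s and angular speed of crossbar below 0.4 rad/s), for 0.2 s.
2. one headband hangs on the arm of its colour, let go, the crossbar still home (z of crossbar in the frame of seat between -0.003 and 0.004 m and horizontal distance between crossbar and seat below 0.005 m and angle between the x axis of crossbar and the x axis of post, either way round below 0.26 rad and angle between crossbar's own z axis and vertical below 0.09 rad and ((y of orange_crown in the frame of crossbar between 0.034 and 0.086 m and x of orange_crown in the frame of crossbar between -0.03 and 0.03 m and z of orange_crown in the frame of crossbar between 0.028 and 0.046 m and angle between orange's own z axis and vertical below 0.45 rad and contact force between orange and crossbar above 0.2 N and contact force between the fingers and orange below 0.05 N) or (y of green_crown in the frame of crossbar between -0.086 and -0.034 m and x of green_crown in the frame of crossbar between -0.03 and 0.03 m and z of green_crown in the frame of crossbar between 0.028 and 0.046 m and angle between green's own z axis and vertical below 0.45 rad and contact force between green and crossbar above 0.2 N and contact force between the fingers and green below 0.05 N))), for 0.2 s.
At the end, for the whole second after the job is handed in: Crossbar on the post's shoulder (4 mm in height, 5 mm off axis, 0.26 rad of yaw). Each headband hangs from its crown on the arm with its colour's ball, 34-86 mm from the post axis, under 30 mm off the arm, within 0.45 rad of upright. All at rest, the headbands at most swaying gently (z of crossbar in the frame of seat between -0.003 and 0.004 m and horizontal distance between crossbar and seat below 0.005 m and angle between the x axis of crossbar and the x axis of post, either way round below 0.26 rad and angle between crossbar's own z axis and vertical below 0.09 rad and y of orange_crown in the frame of crossbar between 0.034 and 0.086 m and x of orange_crown in the frame of crossbar between -0.03 and 0.03 m and z of orange_crown in the frame of crossbar between 0.028 and 0.046 m and angle between each of orange, green's own z axis and vertical below 0.45 rad and contact force between each of orange, green and crossbar above 0.2 N and y of green_crown in the frame of crossbar between -0.086 and -0.034 m and x of green_crown in the frame of crossbar between -0.03 and 0.03 m and z of green_crown in the frame of crossbar between 0.028 and 0.046 m and linear speed of crossbar below 0.03 m/s and angular speed of crossbar below 0.4 rad/s and linear speed of each of orange, green below 0.15 m/s and angular speed of each of orange, green below 1.5 rad/s); the robot touches nothing.
It fails at once if a bystander is moved by more than 25 mm (distance of any of bangle, sunglasses, bowl, giftbox, jar, mirror from where it was at the start of the episode above 0.025 m).
It fails at once if a headband is dropped: it falls free of the fingers faster than 0.8 m/s ((linear speed of orange above 0.8 m/s and contact force between the fingers and orange below 0.05 N) or (linear speed of green above 0.8 m/s and contact force between the fingers and green below 0.05 N)).
It fails at once if the rack is pushed with more than 20 N by the fingers or arm (contact force between any of the fingers, the arm and rack above 20 N).
It also fails if it takes over 72 s, if anything falls off the work surface, if the arm or the gripper's body presses on something with over 40 N, if the wrist force passes 120 N, or if a joint passes its speed limit or range.

## Working session

There is one attempt and no reset: what is moved stays moved. The work goes in short steps, Python scripts to look and compute and a tool call to move; the robot and the scene stay as the last step left them, time stands still between calls to the robot, and variables do not carry over. Pictures are saved under pics/ and viewed, about 8 in all and at most 12, crops included, and the job is handed in when it is done.

Besides the shell and the picture viewer there is one more tool, called after "Call:" as a command line: name --pt "numbers of a row" for each row, then --argument value for the rest. arm_command: Moves the arm, as the interface text tells. Its arguments: {"type":"object","properties":{"targets":{"type":"array","items":{"type":"array","items":{"type":"number"}}},"gripper":{"type":"number"}},"required":["targets"]}

```bash
mkdir -p pics; cat > h.py <<'E'
import numpy as np, cv2, json
from scipy.spatial.transform import Rotation as R
from workcell import *
def cam(n):
    m=camera_model(n); o=np.array(m["orientation"],float)
    Rm=R.from_rotvec(o).as_matrix() if o.size==3 else o.reshape(3,3)
    return np.array(m["mtx"]),np.array(m["position"]),Rm,m
def ray(c,px):
    K,p,Rm,m=c
    d=m.get("distortion",m.get("dist"))
    u=cv2.undistortPoints(np.array([[px]],float),K,None if d is None else np.array(d,float))[0,0]
    v=Rm@np.array([u[0],-u[1],-1.]); return p,v/np.linalg.norm(v)
def onz(c,px,z):
    p,v=ray(c,px); return p+v*(z-p[2])/v[2]
def tri(rs):
    A=np.zeros((3,3));b=np.zeros(3)
    for p,v in rs:
        M=np.eye(3)-np.outer(v,v);A+=M;b+=M@p
    x=np.linalg.solve(A,b)
    return x,[round(float(np.linalg.norm(np.cross(x-p,v))),1) for p,v in rs]
def proj(c,X):
    K,p,Rm,m=c; q=Rm.T@(np.array(X,float)-p); q=np.array([q[0],-q[1],-q[2]])
    d=m.get("distortion",m.get("dist"))
    return cv2.projectPoints(q[None],np.zeros(3),np.zeros(3),K,None if d is None else np.array(d,float))[0][0,0]
E
python3 - <<'E'
from h import *
o=get_obs(); print({k:np.round(v,3).tolist() for k,v in o.items()})
print(R.from_rotvec(o["orientation"]).as_matrix().round(3))
for n in("scene","top","wrist"):
    print(n,camera_model(n)); cv2.imwrite(f"pics/{n}0.png",get_image(n))
T={}
for n in("scene","top"):
    c=cam(n)
    for t in"post seat crossbar fin orange_ball green_ball orange_knot green_knot shelf_edge rack".split():
        r=[(np.round(d["at"]).astype(int).tolist(),round(d["conf"],2)) for d in tip_of(n,t)]
        print(n,t,r)
a=cv2.imread("pics/scene0.png");b=cv2.imread("pics/top0.png")
E
```

```text
{'t': 0.0, 'qpos': [1.318, 0.424, 1.631, -0.0, 1.089, -0.019], 'qvel': [0.001, -0.001, 0.001, 0.001, 0.001, 0.0], 'joint_torque': [0.002, -54.464, -27.367, 0.064, 0.023, -0.0], 'ee_pos': [144.639, 607.501, 238.935], 'orientation': [-1.312, -1.034, 1.036], 'ft_force': [0.723, -0.374, 0.191], 'moment': [0.028, 0.047, 0.022], 'width': 87.807}
[[ 0.232 -0.    -0.973]
 [ 0.973 -0.001  0.232]
 [-0.001 -1.     0.   ]]
scene {'mtx': array([[378.24777789,   0.        , 323.41606342],
       [  0.        , 378.24777789, 198.8830111 ],
       [  0.        ,   0.        ,   1.        ]]), 'position': array([ 568.47766652, -844.12860289, 1023.43716869]), 'orientation': array([0.79784245, 0.04732799, 0.11547299])}
top {'mtx': array([[425.09301804,   0.        , 319.31376286],
       [  0.        , 425.09301804, 196.17926165],
       [  0.        ,   0.        ,   1.        ]]), 'position': array([ 349.02790365,   33.09841216, 1298.89679397]), 'orientation': array([ 0.07705941, -0.08427419, -1.57579585])}
wrist {'mtx': array([[306.75476178,   0.        , 323.07470297],
       [  0.        , 306.754
[... 626 characters left out ...]
56, 269], 0.78), ([339, 167], 0.72)]
scene shelf_edge [([363, 271], 0.86)]
scene rack [([349, 311], 0.82)]
top post [([294, 246], 0.9), ([414, 209], 0.45)]
top seat [([292, 239], 0.78), ([466, 210], 0.59), ([301, 171], 0.56)]
top crossbar [([221, 280], 0.71), ([404, 158], 0.67), ([222, 198], 0.64)]
top fin [([214, 196], 0.81), ([219, 285], 0.68)]
top orange_ball [([191, 179], 0.59), ([448, 157], 0.48), ([168, 161], 0.42)]
top green_ball [([257, 288], 0.97), ([395, 164], 0.65), ([244, 220], 0.59)]
top orange_knot [([448, 153], 0.61)]
top green_knot [([406, 154], 0.65), ([246, 220], 0.37)]
top shelf_edge [([433, 142], 0.66)]
top rack [([413, 165], 0.83), ([300, 178], 0.73), ([219, 200], 0.28)]
```

View pics/scene0.png

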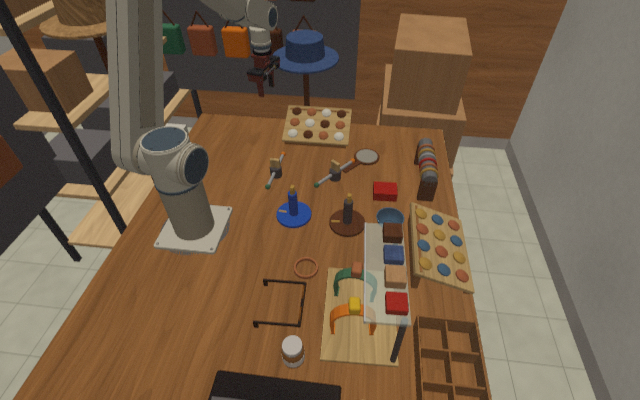

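View pics/top0.png

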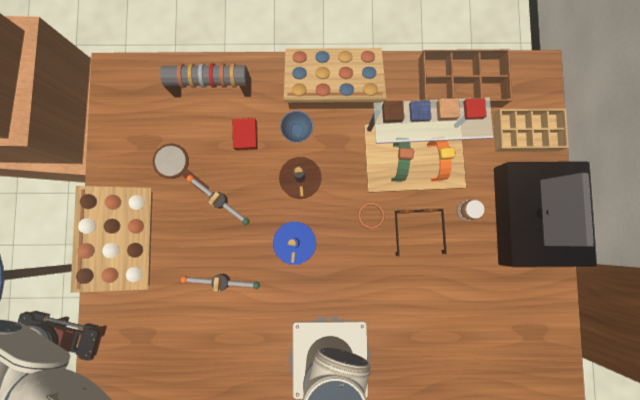

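```bash
python3 - <<'E'
from h import *
s,t=cam("scene"),cam("top")
P={"fin":((338,168),(214,196)),"oball":((350,161),(191,179)),"gball":((317,184),(244,220)),"seat":((353,200),(301,171)),"gknot":((356,269),(406,154)),"oknot":((355,305),(448,153)),"shelf":((363,271),(433,142))}
for k,(a,b) in P.items():
    x,e=tri([ray(s,a),ray(t,b)]); print(k,x.round(0),e)
a=cv2.imread("pics/top0.png");b=cv2.imread("pics/scene0.png")
f=lambda i,x,y,w,h,k:cv2.resize(i[y:y+h,x:x+w],None,fx=k,fy=k,interpolation=cv2.INTER_CUBIC)
top=np.hstack([f(a,160,140,100,75,4),f(a,260,145,100,75,4)])
bot=np.hstack([f(b,310,145,100,75,4),f(a,370,90,100,75,4)])
cv2.imwrite("pics/crop1.png",np.vstack([top,bot]))
E
```

```text
fin [483. 340.  44.] [2.0, 2.0]
oball [532. 413.  28.] [2.7, 2.7]
gball [410. 252.  27.] [0.3, 0.3]
seat [550.  80. 122.] [8.4, 8.4]
gknot [ 585. -213.  141.] [0.3, 0.3]
oknot [ 587. -329.  144.] [1.7, 1.7]
shelf [ 601. -269.  213.] [0.5, 0.5]
```

View pics/crop1.png

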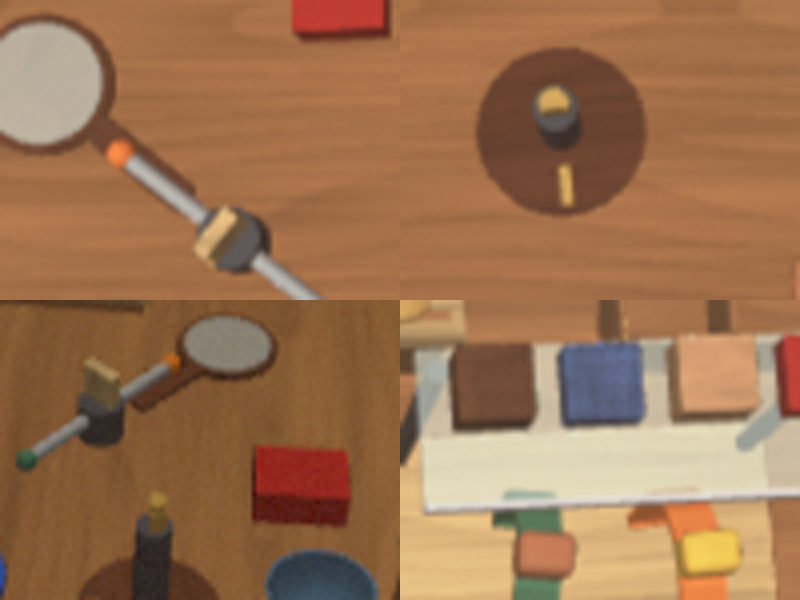

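```bash
cat >> h.py <<'E'
def rows(goals,step=40,ts=0.12):
    """goals: (x,y,z,jaw angle or None[,step]); prints rows in tool axes from the present pose"""
    o=get_obs(); p=np.array(o["ee_pos"]); Rm=R.from_rotvec(o["orientation"]).as_matrix()
    th=np.arctan2(Rm[1,0],Rm[0,0]); print("now",p.round(1),"th",round(th,3),"q6",round(o["qpos"][5],2),"t",round(o["t"],2),"w",round(o["width"],1))
    for g in goals:
        q=np.array(g[:3],float); t2=th if g[3] is None else g[3]; st=g[4] if len(g)>4 else step
        dt=t2-th; n=max(int(np.ceil(np.linalg.norm(q-p)/st)),int(np.ceil(abs(dt)/ts)),1)
        out=[]
        for i in range(n):
            d=(q-p)/(n-i); a=(t2-th)/(n-i)
            c,s=np.cos(th),np.sin(th)
            r=[round(c*d[0]+s*d[1],1),round(-d[2],1),round(-s*d[0]+c*d[1],1),round(-a,3)]
            out.append(r); p=p+np.array([c*r[0]-s*r[2],s*r[0]+c*r[2],-r[1]]); th-=r[3]
        print(n,json.dumps(out))
E
python3 - <<'E'
from h import *
c=cam("wrist"); print(c[2].round(2))
rows([(490,310,260,0.923)])
E
```

```text
[[ 0.23 -0.94 -0.26]
 [ 0.97  0.22  0.06]
 [ 0.   -0.27  0.96]]
now [144.7 608.  239.7] th 1.337 q6 -0.02 t 1.15 w 88.0
12 [[-17.5, -1.7, -33.7, 0.035], [-16.3, -1.7, -34.3, 0.034], [-15.1, -1.7, -34.9, 0.035], [-13.9, -1.7, -35.4, 0.034], [-12.7, -1.7, -35.8, 0.035], [-11.4, -1.7, -36.3, 0.034], [-10.2, -1.7, -36.6, 0.035], [-8.9, -1.7, -36.9, 0.034], [-7.6, -1.7, -37.2, 0.035], [-6.3, -1.7, -37.5, 0.034], [-5.1, -1.7, -37.7, 0.035], [-3.7, -1.6, -37.8, 0.034]]
```

Call:
arm_command --pt "-17.5 -1.7 -33.7 0.035" --pt "-16.3 -1.7 -34.3 0.034" --pt "-15.1 -1.7 -34.9 0.035" --pt "-13.9 -1.7 -35.4 0.034" --pt "-12.7 -1.7 -35.8 0.035" --pt "-11.4 -1.7 -36.3 0.034" --pt "-10.2 -1.7 -36.6 0.035" --pt "-8.9 -1.7 -36.9 0.034" --pt "-7.6 -1.7 -37.2 0.035" --pt "-6.3 -1.7 -37.5 0.034" --pt "-5.1 -1.7 -37.7 0.035" --pt "-3.7 -1.6 -37.8 0.034" --pt "0 0 0 0" --pt "0 0 0 0"

```text
t: 2.32
ee_pos: [491.2, 308.8, 260.0]
orientation: [-1.449, -0.718, 0.717]
ft_force: [0.4, 0.1, -0.3]
width: 87.9
```

```bash
cat >> h.py <<'E'
def look(n,things,name):
    c=cam(n); im=get_image(n); out={}
    for t in things:
        out[t]=[(np.array(d["at"],float),round(d["conf"],2)) for d in tip_of(n,t)]
        print(t,[(a.round(1).tolist(),cf) for a,cf in out[t]])
    cv2.imwrite(f"pics/{name}.png",im); return c,out,im
E
python3 - <<'E'
from h import *
c,o,im=look("wrist",["crossbar","fin","orange_ball","green_ball","mirror"],"w1")
for t,z in(("crossbar",0),("fin",65),("orange_ball",30),("green_ball",30)):
    for a,cf in o[t]: print(t,cf,onz(c,a,z).round(1))
rows([(490,310,260,0.923)])
E
```

```text
crossbar [([326.8, 149.5], 0.6)]
fin [([328.7, 155.6], 0.69)]
orange_ball [([418.4, 151.2], 0.79)]
green_ball [([105.4, 34.8], 0.84), ([242.2, 148.8], 0.76)]
mirror [([480.2, 155.0], 0.75), ([190.3, 339.5], 0.58)]
crossbar 0.6 [472.9 328.8   0. ]
fin 0.69 [473.1 330.3  65. ]
orange_ball 0.79 [539.1 418.3  30. ]
green_ball 0.84 [221.  211.5  30. ]
green_ball 0.76 [407.  249.2  30. ]
now [489.  311.  259.9] th 0.925 q6 -0.38 t 2.62 w 87.6
1 [[-0.2, -0.1, -1.4, 0.002]]
```

View pics/w1.png

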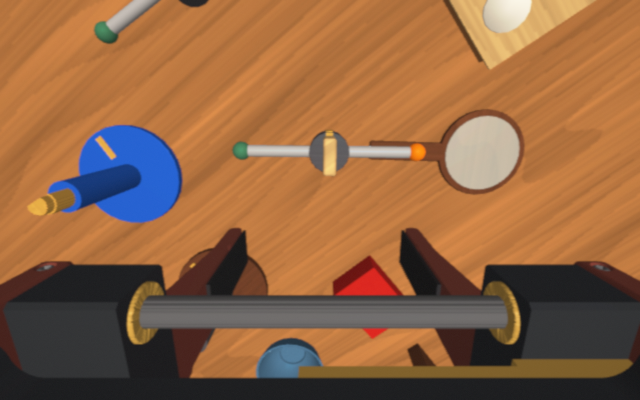

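```bash
python3 - <<'E'
from h import *
rows([(473,331.5,150,0.908)])
E
```

```text
now [489.  311.  259.9] th 0.925 q6 -0.38 t 2.62 w 87.6
3 [[2.2, 36.6, 8.4, 0.006], [2.2, 36.7, 8.4, 0.006], [2.2, 36.6, 8.4, 0.005]]
```

Call:
arm_command --pt "2.2 36.6 8.4 0.006" --pt "2.2 36.7 8.4 0.006" --pt "2.2 36.6 8.4 0.005" --pt "0 0 0 0" --pt "0 0 0 0"

```text
t: 3.03
ee_pos: [472.3, 330.7, 148.9]
orientation: [-1.453, -0.705, 0.712]
ft_force: [-0.2, 0.2, 1.9]
width: 88.1
```

```bash
python3 - <<'E'
from h import *
c,o,im=look("wrist",["crossbar","fin","orange_ball","green_ball"],"w2")
for t,z in(("crossbar",0),("fin",65),("orange_ball",30),("green_ball",30)):
    for a,cf in o[t]: print(t,cf,onz(c,a,z).round(1))
for d in silhouettes("wrist","fin")[:2]:
    m=d["pixels"]; ys,xs=np.where(m); print("fin sil",d["conf"],m.sum(),xs.min(),xs.max(),ys.min(),ys.max())
rows([(473,331.5,150,0.908)])
E
```

```text
crossbar [([325.3, 191.9], 0.77)]
fin [([322.9, 209.0], 0.94)]
orange_ball [([442.9, 200.7], 0.69)]
green_ball [([206.6, 198.6], 0.76), ([4.6, 41.7], 0.61)]
crossbar 0.77 [475.  330.5   0. ]
fin 0.94 [471.6 330.5  65. ]
orange_ball 0.69 [539.9 413.3  30. ]
green_ball 0.76 [408.5 247.2  30. ]
green_ball 0.61 [217.7 210.3  30. ]
fin sil 0.96 2106 0 149 0 56
fin sil 0.74 6311 194 457 167 242
now [475.2 331.1 152.2] th 0.906 q6 -0.32 t 3.33 w 87.6
1 [[-1.0, 2.2, 2.0, -0.002]]
```

View pics/w2.png

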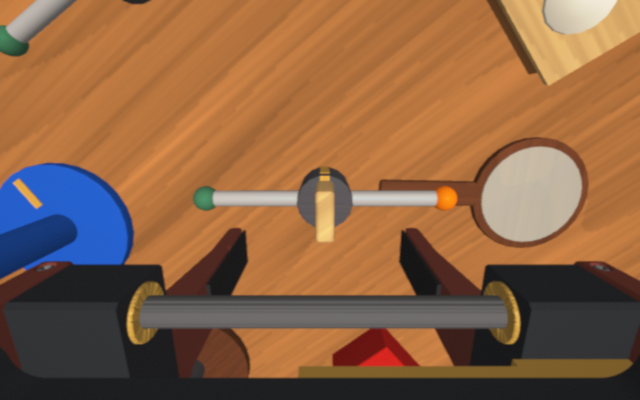

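Call:
arm_command --pt "0 27.7 0 0" --pt "0 27.7 0 0" --pt "0 27.6 0 0" --pt "0 0 0 0" --pt "0 0 0 0"

```text
t: 3.75
ee_pos: [473.8, 330.2, 67.1]
orientation: [-1.453, -0.705, 0.708]
ft_force: [0.1, 0.3, 0.9]
width: 87.9
```

Call:
arm_command --pt "0 0 0 0" --pt "0 0 0 0" --pt "0 0 0 0" --pt "0 0 0 0" --pt "0 0 0 0" --pt "0 0 0 0" --gripper 0

```text
t: 4.25
ee_pos: [474.2, 330.8, 67.7]
orientation: [-1.453, -0.708, 0.706]
ft_force: [-1.1, -0.8, 0.0]
width: 51.2
```

Call:
arm_command --pt "0 0 0 0" --pt "0 0 0 0" --pt "0 0 0 0" --pt "0 0 0 0" --pt "0 0 0 0" --pt "0 0 0 0" --pt "0 0 0 0" --pt "0 -10 0 0" --pt "0 -20 0 0" --pt "0 -30 0 0" --pt "0 -40 0 0" --pt "0 -40 0 0" --pt "0 -30 0 0" --pt "0 0 0 0"

```text
t: 5.42
ee_pos: [476.7, 332.5, 244.2]
orientation: [-1.451, -0.716, 0.698]
ft_force: [1.8, 0.8, -3.4]
width: 13.9
```

```bash
python3 - <<'E'
from h import *
t=cam("top");s=cam("scene")
print("disc top",onz(t,(300.3,177.7),12),"scene",onz(s,(347,222),12))
a=onz(t,(260+565/4-0.5,145+168/4),12);b=onz(t,(260+567/4-.5,145+205/4),12);print(a,b,np.arctan2(*(a-b)[[1,0]]))
rows([(625,80,237,1.62,38)])
print(get_obs()["ft_force"],get_obs()["moment"])
E
```

```text
disc top [538.68669912  84.47226293  12.        ] scene [542.75693495  78.98886021  12.        ]
[ 508.1461874  -222.04419803   12.        ] [ 479.75472658 -222.81964887   12.        ] 0.027306030704184078
now [476.7 332.5 244.2] th 0.906 q6 -0.32 t 5.42 w 13.9
8 [[-13.4, 0.9, -34.1, -0.089], [-16.4, 0.9, -32.7, -0.089], [-19.2, 0.9, -31.1, -0.089], [-21.9, 0.9, -29.3, -0.089], [-24.4, 0.9, -27.3, -0.089], [-26.8, 0.9, -25.0, -0.09], [-28.9, 0.9, -22.4, -0.089], [-30.8, 0.9, -19.8, -0.09]]
[ 1.76292437  0.79117863 -3.42137779] [-0.00216189 -0.07751857  0.00831682]
```

Call:
arm_command --pt "-13.4 0.5 -34.1 -0.089" --pt "-16.4 0.5 -32.7 -0.089" --pt "-19.2 0.5 -31.1 -0.089" --pt "-21.9 0.5 -29.3 -0.089" --pt "-24.4 0.5 -27.3 -0.089" --pt "-26.8 0.5 -25.0 -0.09" --pt "-28.9 0.5 -22.4 -0.089" --pt "-30.8 0.5 -10 -0.07" --pt "0 0 0 0" --pt "0 0 0 0" --pt "0 0 0 0"

```text
t: 6.33
ee_pos: [611.4, 78.6, 231.9]
orientation: [-1.194, -1.228, 1.23]
ft_force: [-0.3, -0.6, -4.4]
width: 13.9
```

```bash
python3 - <<'E'
from h import *
c,o,im=look("wrist",["post","seat","orange_ball","green_ball","fin"],"w3")
for t,z in(("post",0),("seat",115)):
    for a,cf in o[t]: print(t,cf,onz(c,a,z).round(1))
rows([(615,82,240,1.60)])
E
```

```text
post []
seat [([334.0, 120.9], 0.72)]
orange_ball [([491.3, 227.2], 0.92)]
green_ball [([156.2, 229.0], 0.82)]
fin [([323.4, 255.1], 0.7)]
seat 0.72 [544.   85.3 115. ]
now [612.2  79.5 233.1] th 1.601 q6 -1.49 t 6.63 w 13.9
1 [[2.4, -6.9, -2.9, 0.001]]
```

View pics/w3.png

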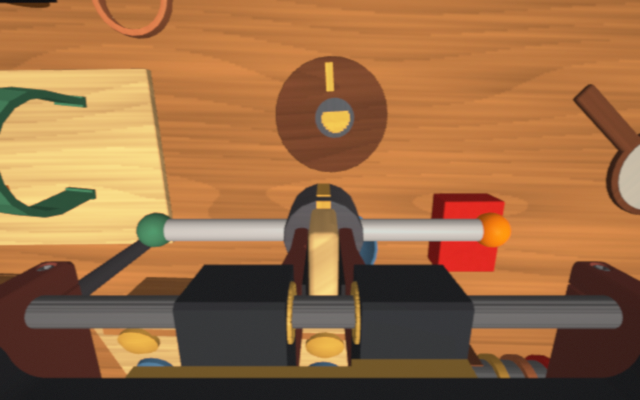

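```bash
python3 - <<'E'
from h import *
im=cv2.imread("pics/w3.png"); c=cam("wrist")
hsv=cv2.cvtColor(im,cv2.COLOR_BGR2HSV)
for p in((300,110),(260,110),(330,70),(334,125),(320,108),(352,118)): print(p,hsv[p[1],p[0]])
V=hsv[...,2].astype(int)
roi=np.zeros(V.shape,bool); roi[50:178,268:396]=1
brass=roi&(hsv[...,1]>100)&(V>170)&(hsv[...,0]>17)
disc=roi&(V<125)|brass
n,l,st,ce=cv2.connectedComponentsWithStats(disc.astype(np.uint8)); k=1+st[1:,4].argmax()
ct=max(cv2.findContours((l==k).astype(np.uint8),cv2.RETR_EXTERNAL,cv2.CHAIN_APPROX_NONE)[0],key=len)
e=cv2.fitEllipse(cv2.convexHull(ct)); print("disc",e,onz(c,e[0],12).round(1))
h=cv2.convexHull(ct)[:,0]; W=np.array([onz(c,p,12)[:2] for p in h]); print("disc circle",cv2.minEnclosingCircle(W.astype(np.float32)))
n,l,st,ce=cv2.connectedComponentsWithStats(brass.astype(np.uint8))
for i in range(1,n):
    if st[i,4]>30: print("brass",st[i],ce[i].round(1),cv2.minAreaRect(np.argwhere(l==i)[:,::-1].astype(np.float32)), "z12",onz(c,ce[i],12).round(1),"z145",onz(c,ce[i],145).round(1))
gray=roi&(hsv[...,1]<90)&(V<140)
n,l,st,ce=cv2.connectedComponentsWithStats(gray.astype(np.uint8));k=1+st[1:,4].argmax()
ct=max(cv2.findContours((l==k).astype(np.uint8),cv2.RETR_EXTERNAL,cv2.CHAIN_APPROX_NONE)[0],key=len)
W=np.array([onz(c,p,115)[:2] for p in ct[:,0]]);print("shoulder",st[k],cv2.minEnclosingCircle(W.astype(np.float32)))
for a in((491.3,227.2),(156.2,229.0)): print("ball",onz(c,a,240-67+30).round(1))
cv2.imwrite("pics/crop3.png",cv2.resize(im[45:185,255:415],None,fx=5,fy=5,interpolation=cv2.INTER_CUBIC))
E
```

```text
(300, 110) [ 10 161 117]
(260, 110) [ 13 167 192]
(330, 70) [ 22 169 237]
(334, 125) [ 22 169 243]
(320, 108) [120   5  99]
(352, 118) [170   8  98]
disc ((330.9098205566406, 115.1815185546875), (108.67790222167969, 110.5312271118164), 53.226905822753906) [541.2  86.   12. ]
disc circle ((542.5239868164062, 86.09795379638672), 63.808170318603516)
brass [325  62   9  30 222] [329.   76.2] ((329.0207214355469, 76.39364624023438), (29.065034866333008, 7.463354110717773), 86.98721313476562) z12 [499.2  82.2  12. ] z145 [513.6  80.2 145. ]
brass [321 111  29  22 516] [335.4 120.5] ((335.0, 121.5), (21.0, 28.0), 90.0) z12 [546.9  91.4  12. ] z145 [544.  86. 145.]
shoulder [315  98  39  40 674] ((542.3277587890625, 86.12882232666016), 16.187105178833008)
ball [602.9 181.7 203. ]
ball [610.6 -23.1 203. ]
```

View pics/crop3.png

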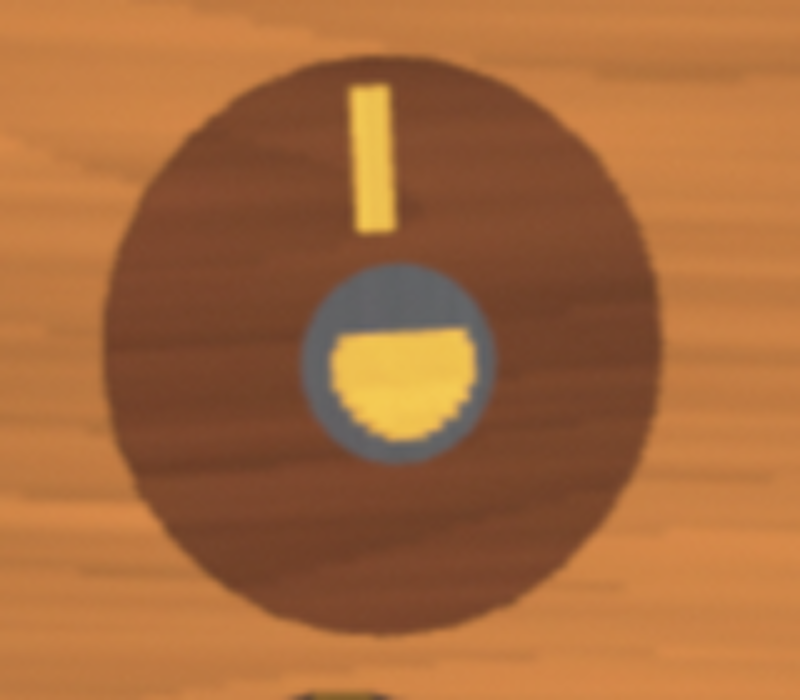

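```bash
python3 - <<'E'
from h import *
im=cv2.imread("pics/w3.png"); c=cam("wrist"); hsv=cv2.cvtColor(im,cv2.COLOR_BGR2HSV)
H,S,V=[hsv[...,i].astype(int) for i in range(3)]
for nm,(x,y) in(("o",(491,229)),("g",(156,230))):
    print(hsv[y,x])
    m=np.zeros(H.shape,bool); m[y-28:y+28,x-28:x+28]=1
    h0=hsv[y,x,0]; m&=(abs(H-h0)<12)&(S>120)
    if nm=="o": m&=(H<13)&(S>200)
    n,l,st,ce=cv2.connectedComponentsWithStats(m.astype(np.uint8));k=1+st[1:,4].argmax(); 
    ct=max(cv2.findContours((l==k).astype(np.uint8),cv2.RETR_EXTERNAL,cv2.CHAIN_APPROX_NONE)[0],key=len)
    cc=cv2.minEnclosingCircle(ct); print(nm,st[k],cc,onz(c,cc[0],196).round(1),onz(c,ce[k],196).round(1))
o=get_obs(); print(o["ee_pos"].round(1) if hasattr(o["ee_pos"],"round") else o["ee_pos"], c[1].round(1))
T=R.from_rotvec(o["orientation"]).as_matrix(); print("cam in tool",(T.T@(c[1]-np.array(o["ee_pos"]))).round(1))
E
```

```text
[ 15 234 247]
o [477 212  26  12  67] ((489.5, 214.5), 12.747649192810059) [597.  183.2 196. ] [597. 183. 196.]
[ 71 117 148]Traceback (most recent call last):
  File "<stdin>", line 9, in <module>
ValueError: attempt to get argmax of an empty sequence
```

```bash
python3 - <<'E'
from h import *
im=cv2.imread("pics/w3.png"); c=cam("wrist"); hsv=cv2.cvtColor(im,cv2.COLOR_BGR2HSV)
H,S,V=[hsv[...,i].astype(int) for i in range(3)]
P=[]
for nm,(x,y) in(("o",(491,229)),("g",(156,230))):
    m=np.zeros(H.shape,bool); m[y-26:y+26,x-26:x+26]=1
    m&=(abs(H-15)<8)&(S>205)&(V>150) if nm=="o" else (abs(H-71)<15)&(S>60)
    n,l,st,ce=cv2.connectedComponentsWithStats(m.astype(np.uint8));k=1+st[1:,4].argmax()
    ct=max(cv2.findContours((l==k).astype(np.uint8),cv2.RETR_EXTERNAL,cv2.CHAIN_APPROX_NONE)[0],key=len)
    cc=cv2.minEnclosingCircle(ct); P.append(onz(c,cc[0],196)); print(nm,st[k],cc,P[-1].round(1))
o=get_obs(); p=np.array(o["ee_pos"]); T=R.from_rotvec(o["orientation"]).as_matrix()
d=P[0]-P[1]; print("len",np.linalg.norm(d),"ang",np.arctan2(d[1],d[0]),"mid",(P[0]+P[1])/2,"in tool",(T.T@((P[0]+P[1])/2-p)).round(1))
print("cam in tool",(T.T@(c[1]-p)).round(1),p.round(1))
E
```

```text
o [479 213  32  34 795] ((492.0882263183594, 229.26470947265625), 18.297203063964844) [606.8 186.6 196. ]
g [137 214  32  33 759] ((154.0, 229.5), 18.117769241333008) [613.8 -28.5 196. ]
len 215.29010451492846 ang 1.603380704469382 mid [610.30285776  79.05215634 196.        ] in tool [-0.4 37.1  1.9]
cam in tool [  -0.6 -145.7   73.3] [612.2  79.5 233.1]
```

Call:
arm_command --pt "2.3 0 16.7 -0.013" --pt "2.3 0 16.7 -0.013" --pt "2.3 0 16.7 -0.013" --pt "2.2 0 16.8 -0.014" --pt "0 0 0 0" --pt "0 0 0 0" --pt "0 0 0 0"

```text
t: 7.22
ee_pos: [546.0, 84.7, 233.6]
orientation: [-1.17, -1.271, 1.269]
ft_force: [-0.1, -0.4, -3.8]
width: 13.9
```

```bash
python3 - <<'E'
from h import *
rows([(542.4,86,181,1.656)])
a=get_image("scene");b=get_image("top")
f=lambda i,x,y,w,h,k:cv2.resize(i[y:y+h,x:x+w],None,fx=k,fy=k,interpolation=cv2.INTER_CUBIC)
cv2.imwrite("pics/crop4.png",np.hstack([f(a,310,150,65,100,6),f(b,260,130,65,100,6)]))
E
```

```text
now [546.   84.7 233.6] th 1.653 q6 -1.52 t 7.22 w 13.9
2 [[0.8, 26.3, 1.7, -0.001], [0.7, 26.3, 1.8, -0.002]]
```

View pics/crop4.png

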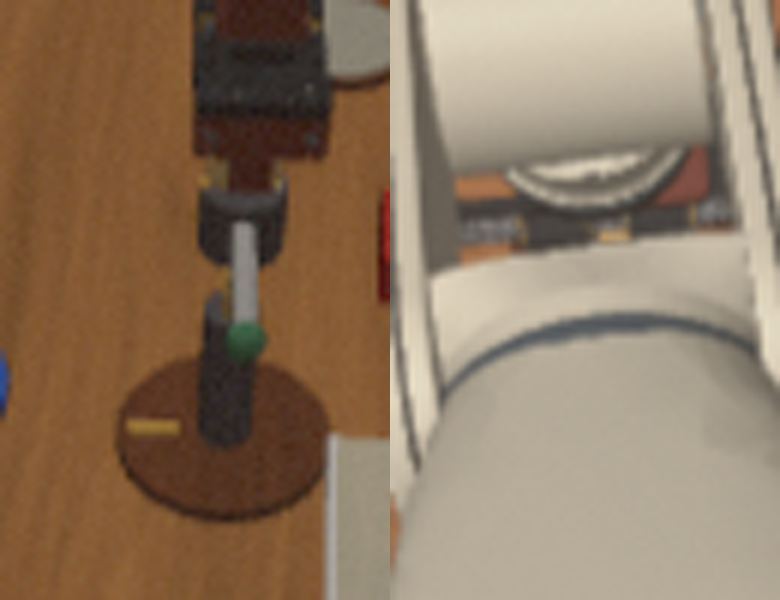

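```bash
python3 - <<'E'
from h import *
s=cam("scene"); a=get_image("scene"); g=cv2.cvtColor(a,cv2.COLOR_BGR2GRAY).astype(float)
ax=np.array([542.4,86.1])
for z,r in((60,16),(90,16),(172,24),(190,24)):
    cpx=proj(s,[*ax,z]); row=int(round(cpx[1]))
    # silhouette limits: tangent points of circle as seen from camera
    v=ax-s[1][:2]; v/=np.linalg.norm(v); n=np.array([-v[1],v[0]])
    L=proj(s,[*(ax+r*n),z]);Rr=proj(s,[*(ax-r*n),z])
    print(z,"row",row,"pred",L.round(1),Rr.round(1),"c",cpx.round(1)); x0=int(cpx[0])-12; print(x0,g[row,x0:x0+25].astype(int).tolist())
E
```

```text
60 row 211 pred [343.1 211. ] [352.2 211.7] c [347.7 211.4]
335 [90, 77, 75, 65, 66, 62, 63, 58, 47, 41, 38, 43, 42, 46, 42, 37, 41, 48, 63, 58, 60, 74, 84, 94, 103]
90 row 205 pred [343.5 205.1] [352.7 205.7] c [348.1 205.4]
336 [100, 98, 100, 100, 99, 97, 98, 79, 37, 41, 45, 48, 66, 76, 82, 82, 77, 78, 87, 100, 99, 100, 98, 102, 104]
172 row 188 pred [342.  187.5] [356.4 188.5] c [349.2 188. ]
337 [95, 92, 90, 94, 91, 81, 35, 40, 42, 39, 46, 69, 128, 134, 131, 85, 46, 43, 39, 39, 72, 95, 97, 101, 100]
190 row 184 pred [342.2 183.5] [356.8 184.4] c [349.5 184. ]
337 [91, 88, 88, 91, 93, 92, 43, 38, 38, 54, 56, 63, 68, 68, 68, 63, 66, 61, 52, 44, 55, 94, 98, 98, 98]
```

Call:
arm_command --pt "0 9 1.0 0" --pt "0 9 0 0" --pt "0 4 0 0" --pt "0 3 0 0" --pt "0 3 0 0" --pt "0 0 0 0" --pt "0 0 0 0"

```text
t: 7.95
ee_pos: [544.2, 84.3, 204.9]
orientation: [-1.169, -1.269, 1.27]
ft_force: [-0.4, 0.0, -4.0]
width: 13.7
```

Call:
arm_command --pt "0 3 0 0" --pt "0 3 0 0" --pt "0 3 0 0" --pt "0 0 0 0"

```text
t: 8.28
ee_pos: [543.8, 84.2, 195.4]
orientation: [-1.169, -1.269, 1.27]
ft_force: [-0.8, 0.3, -4.1]
width: 13.9
```

Call:
arm_command --pt "0 3 0 0" --pt "0 3 0 0" --pt "0 3 0 0" --pt "0 0 0 0"

```text
t: 8.62
ee_pos: [543.8, 84.2, 186.4]
orientation: [-1.169, -1.269, 1.27]
ft_force: [-0.3, 1.4, -3.6]
width: 13.7
```

Call:
arm_command --pt "0 2 0 0" --pt "0 1.5 0 0" --pt "0 0 0 0"

```text
t: 8.87
ee_pos: [544.1, 84.2, 183.3]
orientation: [-1.169, -1.269, 1.27]
ft_force: [-0.1, 0.0, -4.4]
width: 13.5
```

Call:
arm_command --pt "0 1.0 0 0" --pt "0 1.0 0 0" --pt "0 0 0 0" --pt "0 0 0 0"

```text
t: 9.2
ee_pos: [544.3, 84.3, 182.0]
orientation: [-1.169, -1.27, 1.269]
ft_force: [-1.2, -0.0, 1.3]
width: 13.7
```

Call:
arm_command --pt "0 0 0 0" --pt "0 0 0 0" --pt "0 0 0 0" --pt "0 0 0 0" --pt "0 0 0 0" --pt "0 -10 0 0" --pt "0 -25 0 0" --pt "0 -40 0 0" --pt "0 -40 0 0" --pt "0 0 0 0" --gripper 60

```text
t: 10.03
ee_pos: [548.1, 84.8, 305.1]
orientation: [-1.178, -1.28, 1.263]
ft_force: [0.8, 0.3, 1.1]
width: 52.6
```

```bash
python3 - <<'E'
from h import *
g=cv2.cvtColor(get_image("scene"),cv2.COLOR_BGR2GRAY); s=cam("scene")
c,o,im=look("wrist",["orange_ball","green_ball","fin"],"w4")
for t,z in(("orange_ball",145),("green_ball",145),("fin",180)):
    for a,cf in o[t]: print(t,cf,onz(c,a,z).round(1))
# seated: hub bottom at 115
a=get_image("scene"); cv2.imwrite("pics/seat.png",np.hstack([cv2.resize(a[150:250,310:375],None,fx=6,fy=6,interpolation=cv2.INTER_CUBIC),cv2.resize(im,(410,256))[:600] if False else cv2.copyMakeBorder(cv2.resize(im,(400,250)),0,350,0,0,cv2.BORDER_CONSTANT)]))
rows([(585,-210,270,1.6)])
E
```

```text
orange_ball []
green_ball [([217.3, 184.5], 0.98), ([577.6, 217.2], 0.4)]
fin [([324.5, 189.8], 0.91)]
green_ball 0.98 [553.6 -22.4 145. ]
green_ball 0.4 [557.5 351.8 145. ]
fin 0.91 [541.1  85.1 180. ]
now [543.3  84.1 295.2] th 1.653 q6 -1.52 t 10.33 w 52.7
8 [[-37.1, 3.1, -2.2, 0.007], [-37.1, 3.2, -2.4, 0.007], [-37.0, 3.1, -2.7, 0.007], [-37.0, 3.2, -3.0, 0.006], [-37.0, 3.1, -3.2, 0.007], [-37.0, 3.2, -3.4, 0.006], [-36.9, 3.1, -3.6, 0.007], [-36.9, 3.2, -3.9, 0.006]]
```

View pics/seat.png

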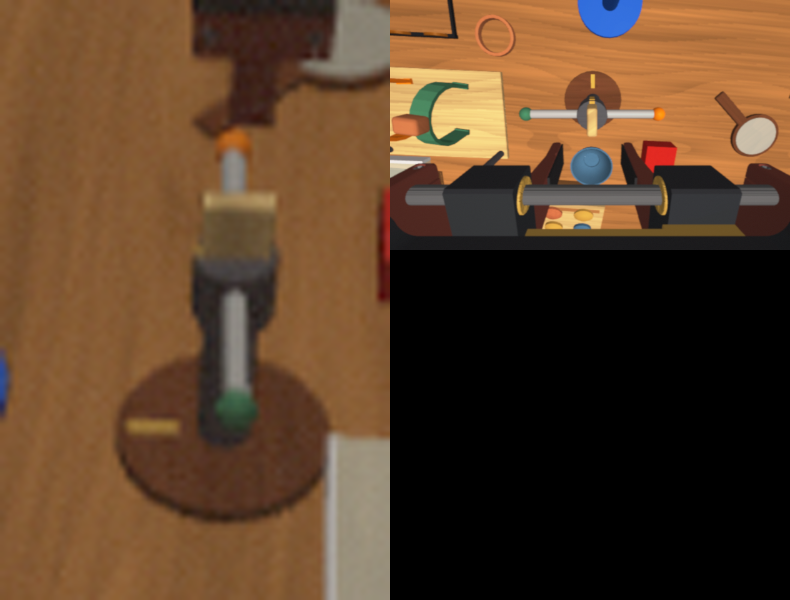

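```bash
python3 - <<'E'
from h import *
rows([(600,-265,320,1.57)])
E
```

```text
now [543.3  84.1 295.2] th 1.653 q6 -1.52 t 10.33 w 52.7
9 [[-39.2, -2.8, -3.1, 0.009], [-39.1, -2.8, -3.4, 0.009], [-39.1, -2.7, -3.8, 0.009], [-39.1, -2.8, -4.2, 0.009], [-39.1, -2.7, -4.5, 0.009], [-39.0, -2.8, -4.8, 0.01], [-38.9, -2.7, -5.3, 0.009], [-38.9, -2.8, -5.6, 0.01], [-38.9, -2.7, -6.0, 0.009]]
```

Call:
arm_command --pt "-39.2 -2.8 -3.1 0.009" --pt "-39.1 -2.8 -3.4 0.009" --pt "-39.1 -2.7 -3.8 0.009" --pt "-39.1 -2.8 -4.2 0.009" --pt "-39.1 -2.7 -4.5 0.009" --pt "-39.0 -2.8 -4.8 0.01" --pt "-38.9 -2.7 -5.3 0.009" --pt "-38.9 -2.8 -5.6 0.01" --pt "-38.9 -2.7 -6.0 0.009" --pt "0 0 0 0" --pt "0 0 0 0" --pt "0 0 0 0"

```text
t: 11.33
ee_pos: [600.2, -264.5, 319.7]
orientation: [-1.207, -1.207, 1.208]
ft_force: [0.6, 0.6, 0.3]
width: 52.9
```

```bash
python3 - <<'E'
from h import *
c,o,im=look("wrist",["orange_knot","green_knot","shelf_edge"],"w5")
for t,z in(("orange_knot",141),("green_knot",141),("shelf_edge",224)):
    for a,cf in o[t]: print(t,cf,onz(c,a,z).round(1))
import pickle; pickle.dump((c,o),open("v1.pkl","wb"))
rows([(530,-265,270,1.57)])
E
```

```text
orange_knot [([268.0, 171.5], 0.7), ([368.5, 165.3], 0.33)]
green_knot [([371.4, 168.0], 0.96)]
shelf_edge [([317.7, 208.1], 0.81)]
orange_knot 0.7 [ 587.  -323.5  141. ]
orange_knot 0.33 [ 580.3 -216.   141. ]
green_knot 0.96 [ 583.2 -212.8  141. ]
shelf_edge 0.81 [ 602.3 -269.1  224. ]
now [ 600.9 -263.4  321.2] th 1.572 q6 -2.0 t 11.53 w 52.6
3 [[-0.5, 17.1, 23.6, 0.001], [-0.5, 17.0, 23.6, 0.0], [-0.6, 17.1, 23.7, 0.001]]
```

View pics/w5.png

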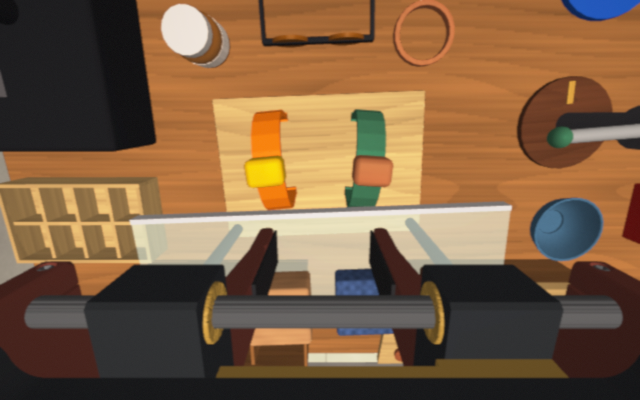

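Call:
arm_command --pt "-0.5 17.1 23.6 0" --pt "-0.5 17.0 23.6 0.0" --pt "-0.6 17.1 23.7 0.0" --pt "0 0 0 0" --pt "0 0 0 0"

```text
t: 11.95
ee_pos: [529.0, -265.4, 269.8]
orientation: [-1.208, -1.208, 1.209]
ft_force: [0.1, 0.6, 0.8]
width: 52.8
```

```bash
cat >> h.py <<'E'
def knots(im,c,z=156):
    hsv=cv2.cvtColor(im,cv2.COLOR_BGR2HSV);H,S,V=[hsv[...,i].astype(int) for i in range(3)]
    for nm,m in(("yel",(abs(H-27)<4)&(S>190)&(V>120)),("cop",(H<11)&(S>110)&(S<215)&(V>110)),("orange",(H>6)&(H<18)&(S>225)&(V>130)),("green",(abs(H-72)<16)&(S>90))):
        n,l,st,ce=cv2.connectedComponentsWithStats(m.astype(np.uint8))
        for k in [i for i in np.argsort(-st[:,4]) if i and st[i,4]>150][:3]:
            ct=max(cv2.findContours((l==k).astype(np.uint8),cv2.RETR_EXTERNAL,cv2.CHAIN_APPROX_NONE)[0],key=len)
            W=np.array([onz(c,p,z)[:2] for p in ct[:,0].astype(float)],np.float32); r=cv2.minAreaRect(W)
            print(nm,st[k].tolist(),"world@z rect",np.round(r[0],1),np.round(r[1],1),round(r[2],1))
E
python3 - <<'E'
from h import *
import pickle
c1,o1=pickle.load(open("v1.pkl","rb"))
print("view1");knots(cv2.imread("pics/w5.png"),c1)
c,o,im=look("wrist",["orange_knot","green_knot","shelf_edge"],"w6")
for t in o:
    if o[t]: print(t,[np.round(v,1).tolist() if i==0 else v for i,v in enumerate(tri([ray(c1,o1[t][0][0]),ray(c,o[t][0][0])]))])
print("view2");knots(im,c)
E
```

```text
view1
yel [247, 161, 35, 25, 751] world@z rect [ 585.9 -325. ] [23.9 34.3] 5.7
cop [527, 85, 83, 29, 1011] world@z rect [513.2 -28.4] [20.7 78.2] 8.0
cop [354, 157, 36, 29, 429] world@z rect [ 583.9 -214.8] [36.4 29. ] 90.0
orange [252, 111, 34, 47, 1224] world@z rect [ 547.1 -318.8] [32.2 46.3] 86.5
orange [259, 183, 36, 26, 687] world@z rect [ 610.3 -311.6] [25.7 36.2] 9.8
green [352, 111, 33, 45, 1174] world@z rect [ 546.2 -219.3] [46.1 29.8] 7.9
green [346, 185, 33, 21, 566] world@z rect [ 609.2 -224. ] [33.4 21.6] 90.0
green [548, 127, 24, 20, 379] world@z rect [549.1 -29.5] [18.5 23.1] 0.0
orange_knot [([259.5, 249.2], 0.75)]
green_knot [([377.3, 248.8], 0.67)]
shelf_edge [([320.6, 322.2], 0.96)]
orange_knot [[588.7, -327.7, 130.2], [2.2, 2.2]]
green_knot [[583.3, -212.7, 140.3], [0.0, 0.0]]
shelf_edge [[601.8, -268.3, 225.4], [0.8, 0.8]]
view2
cop [539, 133, 94, 45, 2293] world@z rect [487.7 -43.6] [33.4 78.1] 10.0
cop [540, 194, 65, 22, 612] world@z rect [533. -46.] [16.  55.9] 7.8
cop [537, 178, 41, 20, 512] world@z rect [516.8 -61.8] [16.3 34.7] 6.8
orange [247, 169, 38, 68, 1720] world@z rect [ 532.4 -318.6] [29.  66.6] 79.9
orange [274, 244, 20, 33, 365] world@z rect [ 588.2 -300.6] [13.6 36.5] 74.7
green [355, 169, 37, 65, 1693] world@z rect [ 531.1 -220.6] [62.4 28.6] 7.6
green [572, 209, 28, 21, 459] world@z rect [546.7 -30.7] [25.7 18.4] 65.0
green [348, 244, 26, 33, 284] world@z rect [ 590.7 -235.1] [40.1 17.1] 31.4
```

View pics/w6.png

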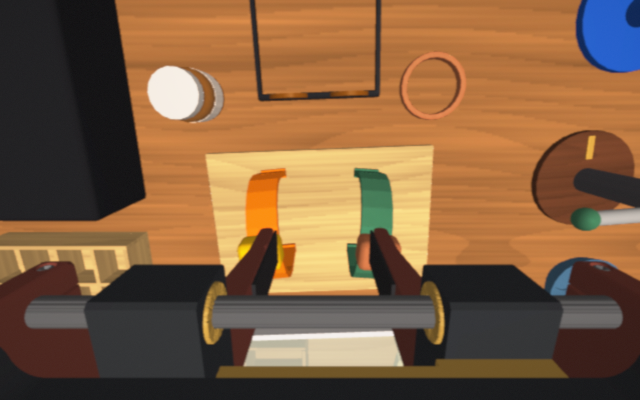

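```bash
python3 - <<'E'
from h import *
import pickle
c1,_=pickle.load(open("v1.pkl","rb"))
im=cv2.imread("pics/w5.png")
for nm,f,r in(("green",(368.5,113),(362.5,204)),("orange",(268,113),(279,204))):
    a,b=onz(c1,f,14),onz(c1,r,14); d=b-a; print(nm,a.round(1),b.round(1),"len",np.linalg.norm(d).round(1),"yaw",np.arctan2(d[1],d[0]).round(3),"mid",((a+b)/2).round(1))
cv2.imwrite("pics/crop6.png",cv2.resize(im[95:225,225:415],None,fx=4,fy=4,interpolation=cv2.INTER_CUBIC))
E
```

```text
green [ 526.3 -199.8   14. ] [ 660.9 -203.7   14. ] len 134.7 yaw -0.029 mid [ 593.6 -201.7   14. ]
orange [ 526.3 -342.3   14. ] [ 660.8 -331.9   14. ] len 134.9 yaw 0.078 mid [ 593.6 -337.1   14. ]
```

View pics/crop6.png

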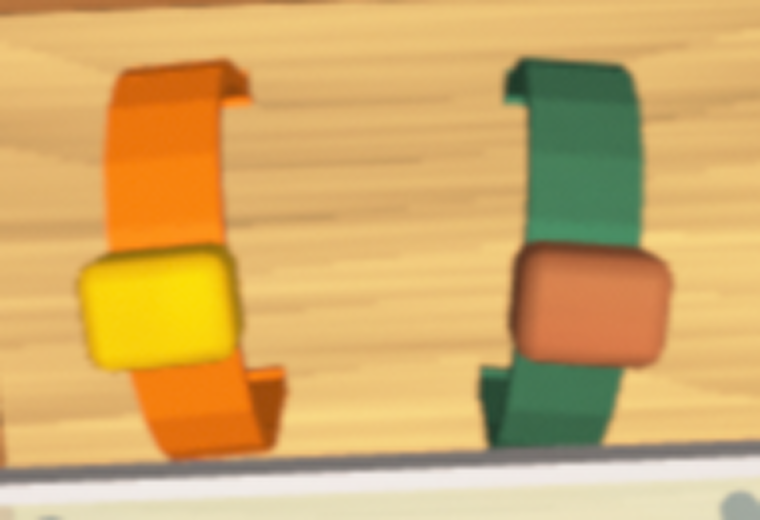

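```bash
python3 - <<'E'
from h import *
rows([(541,-209.6,230,1.49,25),(541,-209.6,150,None,40)])
E
```

```text
now [ 531.6 -266.5  271.3] th 1.571 q6 -2.06 t 12.15 w 52.7
3 [[19.0, 13.8, -3.1, 0.027], [19.0, 13.8, -2.6, 0.027], [19.1, 13.7, -2.2, 0.027]]
3 [[-0.0, 26.7, 0.0, -0.0], [-0.0, 26.7, 0.0, -0.0], [-0.0, 26.6, 0.0, -0.0]]
```

Call:
arm_command --pt "18.8 13.5 -3.5 0.027" --pt "18.8 13.5 -3.0 0.027" --pt "18.8 13.5 -2.6 0.027" --pt "0 26.7 0 0" --pt "0 26.7 0 0" --pt "0 26.6 0 0" --pt "0 0 0 0" --pt "0 0 0 0"

```text
t: 12.82
ee_pos: [540.9, -210.0, 149.2]
orientation: [-1.245, -1.148, 1.149]
ft_force: [-0.4, 0.0, -0.8]
width: 52.7
```

```bash
python3 - <<'E'
from h import *
rows([(541,-209.6,112,1.49,20)])
cv2.imwrite("pics/w7.png",get_image("wrist"))
E
```

```text
now [ 540.9 -210.   149.2] th 1.49 q6 -1.88 t 12.82 w 52.7
2 [[0.2, 18.6, -0.0, -0.0], [0.2, 18.6, -0.1, -0.0]]
```

```bash
python3 - <<'E'
from h import *
im=cv2.imread("pics/w7.png"); hsv=cv2.cvtColor(im,cv2.COLOR_BGR2HSV);H,S,V=[hsv[...,i].astype(int) for i in range(3)]
m=(abs(H-72)<16)&(S>90); c=cam("wrist")
for r in range(130,300,12):
    x=np.where(m[r,200:450])[0]+200
    if len(x)>5: print(r,x.min(),x.max(),len(x))
m=(H<11)&(S>110)&(S<215)&(V>90)
for r in range(230,340,12):
    x=np.where(m[r,200:450])[0]+200
    if len(x)>5: print("cop",r,x.min(),x.max(),len(x))
E
```

```text
190 304 342 39
202 303 344 42
214 302 345 44
226 301 346 46
238 301 347 47
250 301 347 47
262 301 348 48
274 300 348 49
286 301 348 48
cop 338 292 359 68
```

Call:
arm_command --pt "0 13 0 0" --pt "0 13 0 0" --pt "0 12 0 0" --pt "0 0 0 0"

```text
t: 13.2
ee_pos: [540.7, -210.3, 111.3]
orientation: [-1.246, -1.148, 1.149]
ft_force: [-0.2, -0.3, -0.6]
width: 52.3
```

Call:
arm_command --pt "0 0 0 0" --pt "0 0 0 0" --pt "0 0 0 0" --pt "0 0 0 0" --pt "0 0 0 0" --pt "0 0 0 0" --gripper 0

```text
t: 13.7
ee_pos: [541.3, -210.5, 112.5]
orientation: [-1.248, -1.149, 1.148]
ft_force: [-1.0, 1.7, 6.7]
width: 31.6
```

Call:
arm_command --pt "0 -3 0 0" --pt "0 0 9 0" --pt "0 0 9 0" --pt "0 0 9 0" --pt "0 0 0 0" --pt "0 2 0 0" --pt "0 0 0 0"

```text
t: 14.28
ee_pos: [513.5, -208.1, 112.7]
orientation: [-1.246, -1.148, 1.149]
ft_force: [-1.3, 0.6, -0.1]
width: 31.5
```

```bash
python3 - <<'E'
from h import *
print({k:np.round(get_obs()[k],2).tolist() for k in("ft_force","moment","ee_pos")})
E
```

```text
{'ft_force': [-1.27, 0.58, -0.14], 'moment': [-0.01, 0.08, 0.03], 'ee_pos': [513.5, -208.14, 112.68]}
```

Call:
arm_command --pt "0 1.5 0 0" --pt "0 0 0 0" --pt "0 0 0 0" --pt "0 0 0 0" --pt "0 0 0 0" --pt "0 0 0 0" --pt "0 0 0 0" --pt "0 -20 0 0" --pt "0 -30 0 0" --pt "0 -30 0 0" --pt "0 0 -19 0" --pt "0 0 -19 0" --pt "0 0 0 0" --gripper 65

```text
t: 15.37
ee_pos: [554.9, -211.9, 192.5]
orientation: [-1.251, -1.152, 1.148]
ft_force: [0.9, 0.3, 0.5]
width: 56.6
```

```bash
cat >> h.py <<'E'
def knotpx(im,kind,rng=(200,450)):
    hsv=cv2.cvtColor(im,cv2.COLOR_BGR2HSV);H,S,V=[hsv[...,i].astype(int) for i in range(3)]
    m=(abs(H-27)<5)&(S>170)&(V>110) if kind=="yel" else (H<11)&(S>110)&(S<215)&(V>90)
    m[:,:rng[0]]=0;m[:,rng[1]:]=0
    n,l,st,ce=cv2.connectedComponentsWithStats(m.astype(np.uint8))
    for k in [i for i in np.argsort(-st[:,4]) if i and st[i,4]>200][:2]:
        x,y,w,h,a=st[k]; print(kind,"x",x,x+w-1,"y",y,y+h-1,"area",a)
        for r in range(y+3,y+h-3,max(1,h//8)):
            q=np.where(l[r]==k)[0]; print("  ",r,q.min(),q.max(),end=";")
        print()
E
python3 - <<'E'
from h import *
c=cam("wrist");im=get_image("wrist");cv2.imwrite("pics/w8.png",im)
print("expect knot top front/back edge rows",proj(c,(541.5,-211,156)),proj(c,(571.5,-213,156)))
knotpx(im,"cop")
for d in tip_of("wrist","green_knot")[:2]: print(d["at"],d["conf"],onz(c,d["at"],141).round(1))
rows([(552,-211,200,1.49)])
E
```

```text
expect knot top front/back edge rows [323.41901665 212.01819986] [324.01861229 255.86686889]
cop x 297 355 y 205 253 area 2212
   208 301 350;   214 299 352;   220 298 354;   226 297 354;   232 298 355;   238 298 354;   244 300 354;   250 300 352;
cop x 376 434 y 2 62 area 234
   5 388 409;   12 376 424;   19 426 428;   26 429 430;   33 431 432;   40 432 432;   47 430 431;   54 428 429;
[326.1, 224.9] 0.58 [ 555.9 -210.3  141. ]
now [ 551.4 -211.   190.8] th 1.489 q6 -1.88 t 15.47 w 57.4
1 [[0.1, -9.2, -0.6, -0.001]]
```

Call:
arm_command --pt "0.7 15 0 0" --pt "0.7 15 0 0" --pt "0 14.5 0 0" --pt "0 0 0 0"

```text
t: 15.8
ee_pos: [548.6, -208.8, 143.5]
orientation: [-1.241, -1.145, 1.15]
ft_force: [0.4, -0.4, -0.4]
width: 57.2
```

Call:
arm_command --pt "0 0 0 0" --pt "0 0 0 0" --pt "0 0 0 0" --pt "0 0 0 0" --pt "0 0 0 0" --gripper 0

```text
t: 16.22
ee_pos: [552.1, -210.0, 147.5]
orientation: [-1.248, -1.149, 1.149]
ft_force: [-0.3, -0.2, 2.7]
width: 39.7
```

```bash
python3 - <<'E'
from h import *
rows([(520,-208,153,1.49,17),(520,-208,304,None,38),(544.4,26,304,1.653,38)])
E
```

```text
now [ 552.1 -210.   147.5] th 1.489 q6 -1.87 t 16.22 w 39.7
2 [[-0.3, -2.7, 16.1, -0.001], [-0.3, -2.8, 16.0, -0.0]]
4 [[0.0, -37.7, 0.0, -0.0], [0.0, -37.8, 0.0, -0.0], [0.0, -37.7, 0.0, -0.0], [0.0, -37.8, 0.0, -0.0]]
7 [[33.6, 0.0, -0.8, -0.023], [33.6, 0.0, -1.5, -0.023], [33.5, 0.0, -2.3, -0.023], [33.5, 0.0, -3.1, -0.024], [33.4, 0.0, -3.9, -0.023], [33.3, 0.0, -4.7, -0.024], [33.1, 0.0, -5.4, -0.023]]
```

Call:
arm_command --pt "0 -3 0 0" --pt "0 -2 10 0" --pt "0 -2 14 0" --pt "0 -8 9 0" --pt "0 -22 0 0" --pt "0 -38 0 0" --pt "0 -38 0 0" --pt "0 -32 0 0" --pt "0 -13 0 0" --pt "0 0 0 0"

```text
t: 17.05
ee_pos: [520.1, -207.8, 309.4]
orientation: [-1.254, -1.153, 1.147]
ft_force: [0.3, -0.3, -1.7]
width: 39.8
```

Call:
arm_command --pt "25 0 -0.8 -0.023" --pt "33.6 0 -1.5 -0.023" --pt "33.5 0 -2.3 -0.023" --pt "33.5 0 -3.1 -0.024" --pt "33.4 0 -3.9 -0.023" --pt "33.3 0 -4.7 -0.024" --pt "20 0 -4 -0.023" --pt "0 0 0 0" --pt "0 0 0 0"

```text
t: 17.8
ee_pos: [541.1, 5.8, 303.4]
orientation: [-1.167, -1.268, 1.271]
ft_force: [0.1, -0.4, -0.9]
width: 39.7
```

```bash
python3 - <<'E'
from h import *
c,o,im=look("wrist",["green_ball","orange_ball","fin","green_knot"],"w9")
for t,z in(("orange_ball",145),("green_ball",145),("fin",180)):
    for a,cf in o[t]: print(t,cf,onz(c,a,z).round(1))
print(get_obs()["ft_force"],get_obs()["moment"])
rows([(544.4,26,304,1.653)])
knotpx(im,"cop")
E
```

```text
green_ball [([295.4, 192.9], 0.61)]
orange_ball [([504.3, 193.7], 0.76)]
fin [([324.1, 249.2], 0.66), ([407.5, 207.8], 0.63)]
green_knot [([322.3, 260.6], 0.55)]
orange_ball 0.76 [531.6 191.1 145. ]
green_ball 0.61 [548.8 -22.4 145. ]
fin 0.66 [592.7  10.7 180. ]
fin 0.63 [545.   83.6 180. ]
[ 0.00645182 -0.6013757  -0.32987937] [ 0.01100802  0.03522012 -0.04245699]
now [541.9   3.9 304.4] th 1.65 q6 -1.66 t 18.05 w 39.8
1 [[21.8, 0.4, -4.3, -0.003]]
cop x 285 362 y 234 295 area 3413
   237 292 354;   244 289 359;   251 286 360;   258 285 362;   265 285 362;   272 285 361;   279 285 361;   286 287 360;
cop x 348 421 y 126 187 area 2174
   129 365 395;   136 352 407;   143 349 414;   150 349 418;   157 351 420;   164 351 421;   171 351 418;   178 352 420;
```

Call:
arm_command --pt "10.5 0 -1.5 0" --pt "10.5 0 -1.5 0" --pt "0 0 0 0" --pt "0 0 0 0" --pt "0 20 0 0" --pt "0 30 0 0" --pt "0 30 0 0" --pt "0 20 0 0" --pt "0 10 0 0" --pt "0 5 0 0" --pt "0 0 0 0" --pt "0 0 0 0"

```text
t: 19.05
ee_pos: [544.2, 26.3, 190.6]
orientation: [-1.171, -1.27, 1.268]
ft_force: [0.1, 0.2, -1.1]
width: 39.9
```

Call:
arm_command --pt "0 2.5 0 0" --pt "0 2.5 0 0" --pt "0 0 0 0"

```text
t: 19.3
ee_pos: [543.6, 26.3, 185.1]
orientation: [-1.17, -1.269, 1.268]
ft_force: [-0.5, -0.0, -1.1]
width: 40.0
```

Call:
arm_command --pt "0 2 0 0" --pt "0 2 0 0" --pt "0 1.5 0 0" --pt "0 0 0 0" --pt "0 0 0 0"

```text
t: 19.72
ee_pos: [543.5, 26.3, 179.2]
orientation: [-1.17, -1.269, 1.269]
ft_force: [-0.9, -0.8, 0.3]
width: 40.4
```

Call:
arm_command --pt "0 1 0 0" --pt "0 1 0 0" --pt "0 0 0 0" --pt "0 0 0 0"

```text
t: 20.05
ee_pos: [544.2, 25.9, 178.0]
orientation: [-1.172, -1.27, 1.269]
ft_force: [-0.1, -3.0, 6.3]
width: 39.9
```

Call:
arm_command --pt "0 -0.8 0 0" --pt "0 0 0 0"

```text
t: 20.22
ee_pos: [543.8, 26.2, 178.4]
orientation: [-1.171, -1.269, 1.268]
ft_force: [1.1, -1.9, 3.2]
width: 39.8
```

Call:
arm_command --pt "0 0 0 0" --pt "0 0 0 0" --pt "0 0 0 0" --pt "0 0 0 0" --pt "0 0 0 0" --gripper 60

```text
t: 20.63
ee_pos: [543.3, 26.4, 177.8]
orientation: [-1.169, -1.269, 1.269]
ft_force: [-0.1, -0.1, 0.2]
width: 52.8
```

Call:
arm_command --pt "0 -6 0 0" --pt "0 -12 0 0" --pt "0 -25 0 0" --pt "0 -38 0 0" --pt "0 -38 0 0" --pt "0 0 0 0" --pt "0 0 0 0"

```text
t: 21.22
ee_pos: [544.8, 26.4, 299.8]
orientation: [-1.174, -1.273, 1.266]
ft_force: [0.0, -0.1, -0.5]
width: 52.3
```

```bash
cat > chk.py <<'E'
from h import *
import sys
def chk(views=("wrist","scene")):
    cs={}
    for n in views:
        c,o,im=look(n,["green_knot","orange_knot","green_ball","orange_ball","fin"],f"k_{n}_{sys.argv[1]}")
        cs[n]=(c,o)
        for t,z in(("green_knot",173),("orange_knot",173),("green_ball",145),("orange_ball",145),("fin",180)):
            for a,cf in o[t][:2]: print("  ",n,t,cf,onz(c,a,z).round(1))
    a,b=views
    for t in cs[a][1]:
        if cs[a][1][t] and cs[b][1][t]:
            x,e=tri([ray(cs[a][0],cs[a][1][t][0][0]),ray(cs[b][0],cs[b][1][t][0][0])]); print("tri",t,x.round(1),e)
chk()
E
python3 chk.py 1; python3 -c "
from h import *
rows([(541,-320,270,1.67)])"
```

```text
green_knot [([323.8, 201.3], 0.68)]
orange_knot []
green_ball [([276.5, 190.9], 0.95)]
orange_ball [([488.9, 187.4], 0.83)]
fin [([390.4, 198.5], 0.72)]
   wrist green_knot 0.68 [550.9  27.1 173. ]
   wrist green_ball 0.95 [552.2 -20.7 145. ]
   wrist orange_ball 0.83 [530.8 192.4 145. ]
   wrist fin 0.72 [541.3  86.4 180. ]
green_knot [([348.3, 199.2], 0.78)]
orange_knot [([354.6, 307.2], 0.75)]
green_ball [([349.2, 219.4], 0.58), ([267.7, 184.9], 0.57)]
orange_ball [([348.5, 175.1], 0.59), ([284.9, 157.1], 0.59)]
fin [([277.3, 164.4], 0.72), ([350.7, 189.8], 0.71)]
   scene green_knot 0.78 [543.4  31.4 173. ]
   scene orange_knot 0.75 [ 587.6 -351.3  173. ]
   scene green_ball 0.58 [552.2 -30.5 145. ]
   scene green_ball 0.57 [260.5  96.8 145. ]
   scene orange_ball 0.59 [534.1 183.  145. ]
   scene orange_ball 0.59 [289.5 257.1 145. ]
   scene fin 0.72 [282. 169. 180.]
   scene fin 0.71 [548.1  69.2 180. ]
tri green_knot [546.1  26.1 179.7] [2.8, 2.8]
tri green_ball [553.2 -22.1 136.5] [1.3, 1.3]
tri orange_ball [533.7 201.1 129.7] [0.2, 0.2]
tri fin [411.3 -16.5 396.6] [82.0, 82.0]
now [543.4  26.3 296.7] th 1.652 q6 -1.63 t 21.82 w 52.7
9 [[-38.3, 3.0, 3.4, -0.002], [-38.3, 3.0, 3.5, -0.002], [-38.3, 3.0, 3.5, -0.002], [-38.3, 2.9, 3.6, -0.002], [-38.3, 3.0, 3.7, -0.002], [-38.3, 2.9, 3.8, -0.002], [-38.3, 3.0, 3.8, -0.002], [-38.3, 2.9, 3.9, -0.002], [-38.3, 3.0, 4.0, -0.002]]
```

```bash
python3 -c "
from h import *
rows([(545,-329,290,1.67,38),(545,-329,150,None,35)])"
```

```text
now [543.4  26.3 296.7] th 1.652 q6 -1.63 t 21.82 w 52.7
10 [[-35.4, 0.7, 2.7, -0.002], [-35.4, 0.7, 2.8, -0.002], [-35.4, 0.7, 2.9, -0.002], [-35.4, 0.7, 2.9, -0.002], [-35.4, 0.6, 3.0, -0.002], [-35.4, 0.7, 3.1, -0.002], [-35.4, 0.6, 3.1, -0.002], [-35.4, 0.7, 3.2, -0.001], [-35.4, 0.6, 3.3, -0.002], [-35.4, 0.7, 3.3, -0.001]]
4 [[-0.0, 35.0, -0.0, -0.0], [-0.0, 35.0, -0.0, -0.0], [-0.0, 35.0, -0.0, -0.0], [-0.0, 35.0, -0.0, -0.0]]
```

Call:
arm_command --pt "-35.4 0.6 2.8 -0.002" --pt "-35.4 0.7 2.8 -0.002" --pt "-35.4 0.6 2.9 -0.002" --pt "-35.4 0.7 2.9 -0.002" --pt "-35.4 0.6 3.0 -0.002" --pt "-35.4 0.7 3.1 -0.002" --pt "-35.4 0.6 3.1 -0.002" --pt "-35.4 0.6 3.2 -0.001" --pt "-35.4 0.5 3.3 -0.002" --pt "-35.4 0.5 3.3 -0.001" --pt "0 0 0 0" --pt "0 0 0 0" --pt "0 0 0 0"

```text
t: 22.9
ee_pos: [544.7, -328.6, 290.5]
orientation: [-1.16, -1.281, 1.281]
ft_force: [0.4, 1.0, -0.1]
width: 52.6
```

```bash
python3 - <<'E'
from h import *
c,o,im=look("wrist",["orange_knot","shelf_edge"],"w10")
for t,z in(("orange_knot",141),("shelf_edge",224)):
    for a,cf in o[t][:1]: print(t,cf,onz(c,a,z).round(1))
hsv=cv2.cvtColor(im,cv2.COLOR_BGR2HSV);H,S,V=[hsv[...,i].astype(int) for i in range(3)]
m=(H>6)&(H<18)&(S>225)&(V>130)
for r in range(130,300,12):
    x=np.where(m[r,230:420])[0]+230
    if len(x)>5: print(r,x.min(),x.max(),len(x))
knotpx(im,"yel")
rows([(545,-329,150,1.67)])
E
```

```text
orange_knot [([322.7, 230.2], 0.75)]
shelf_edge [([361.8, 193.5], 0.56), ([321.5, 195.7], 0.53)]
orange_knot 0.75 [ 587.4 -324.9  141. ]
shelf_edge 0.56 [ 524.2 -303.1  224. ]
166 310 334 25
178 309 334 26
190 309 334 26
202 309 334 26
250 309 334 26
yel x 304 340 y 221 246 area 934
   224 304 340;   227 304 340;   230 304 340;   233 304 340;   236 304 340;   239 304 340;   242 304 340;
now [ 545.1 -327.6  291. ] th 1.671 q6 -2.23 t 23.05 w 53.0
4 [[-0.3, 35.2, 0.1, 0.0], [-0.4, 35.3, 0.1, 0.0], [-0.3, 35.2, 0.0, 0.001], [-0.4, 35.3, 0.1, 0.0]]
```

Call:
arm_command --pt "0 25 0 0" --pt "0 40 0 0" --pt "0 40 0 0" --pt "0 35 0 0" --pt "0 20 0 0" --pt "0 10 0 0" --pt "0 8 0 0" --pt "0 0 0 0" --pt "0 0 0 0"

```text
t: 23.8
ee_pos: [545.8, -329.1, 114.0]
orientation: [-1.162, -1.283, 1.282]
ft_force: [0.7, -0.3, 1.1]
width: 52.9
```

Call:
arm_command --pt "0 0 0 0" --pt "0 0 0 0" --pt "0 0 0 0" --pt "0 0 0 0" --pt "0 0 0 0" --pt "0 0 0 0" --gripper 0

```text
t: 24.3
ee_pos: [545.4, -329.4, 113.9]
orientation: [-1.162, -1.282, 1.282]
ft_force: [-1.0, 0.2, 6.3]
width: 31.6
```

Call:
arm_command --pt "0 -3 0 0" --pt "0 0 9 0" --pt "0 0 9 0" --pt "0 0 9 0" --pt "0 0 0 0" --pt "0 2 0 0" --pt "0 1.3 0 0" --pt "0 0 0 0"

```text
t: 24.97
ee_pos: [517.7, -332.1, 113.8]
orientation: [-1.16, -1.281, 1.282]
ft_force: [-6.6, 0.2, 12.9]
width: 31.8
```

Call:
arm_command --pt "0 0 0 0" --pt "0 0 0 0" --pt "0 0 0 0" --pt "0 0 0 0" --pt "0 0 0 0" --pt "0 0 0 0" --pt "0 -20 0 0" --pt "0 -30 0 0" --pt "0 -30 0 0" --pt "0 0 -19 0" --pt "0 0 -19 0" --pt "0 0 0 0" --pt "0 0 0 0" --gripper 65

```text
t: 26.05
ee_pos: [556.1, -327.6, 192.3]
orientation: [-1.16, -1.283, 1.283]
ft_force: [-1.0, -0.0, -0.6]
width: 57.1
```

```bash
python3 - <<'E'
from h import *
c,o,im=look("wrist",["orange_knot"],"w11")
for a,cf in o["orange_knot"][:1]: print(cf,onz(c,a,141).round(1))
knotpx(im,"yel")
for dx in(-15,15): print(dx,proj(c,(560.5+dx,-327.5+.1*dx,156)))
rows([(557,-328,146,1.67)])
E
```

```text
orange_knot [([322.8, 226.6], 0.8)]
0.8 [ 557.8 -328.   141. ]
yel x 294 351 y 215 253 area 2120
   218 296 350;   222 294 350;   226 295 350;   230 295 350;   234 295 350;   238 295 350;   242 295 350;   246 295 350;   250 296 348;
-15 [323.265625   216.69999399]
15 [323.15880752 260.43934507]
now [ 554.9 -327.6  191.8] th 1.67 q6 -2.22 t 26.15 w 57.4
2 [[-0.3, 22.9, -1.0, 0.0], [-0.3, 22.9, -1.1, 0.0]]
```

Call:
arm_command --pt "0 0 2.5 0" --pt "0 15 0 0" --pt "0 16 0 0" --pt "0 15 0 0" --pt "0 0 0 0" --pt "0 0 0 0"

```text
t: 26.65
ee_pos: [552.2, -328.0, 145.8]
orientation: [-1.158, -1.281, 1.282]
ft_force: [-0.2, 0.5, 0.1]
width: 57.1
```

Call:
arm_command --pt "0 0 0 0" --pt "0 0 0 0" --pt "0 0 0 0" --pt "0 0 0 0" --pt "0 0 0 0" --gripper 0

```text
t: 27.07
ee_pos: [553.9, -328.5, 147.6]
orientation: [-1.162, -1.282, 1.282]
ft_force: [-0.7, -0.4, 4.3]
width: 40.2
```

Call:
arm_command --pt "0 -3 0 0" --pt "0 -2 10 0" --pt "0 -2 14 0" --pt "0 -8 9 0" --pt "0 -22 0 0" --pt "0 -38 0 0" --pt "0 -40 0 0" --pt "0 -40 0 0" --pt "0 -38 0 0" --pt "0 -25 0 0" --pt "0 -8 0 0" --pt "0 0 0 0"

```text
t: 28.07
ee_pos: [520.8, -331.9, 375.2]
orientation: [-1.166, -1.283, 1.282]
ft_force: [0.3, -0.2, -1.5]
width: 39.8
```

```bash
python3 - <<'E'
from h import *
print(get_obs()["ft_force"])
rows([(534,144.5,372,1.654,38)])
E
```

```text
[ 0.25467354 -0.21333037 -1.45589526]
now [ 520.8 -331.9  375.2] th 1.67 q6 -2.26 t 28.07 w 39.8
13 [[36.4, 0.2, -4.6, 0.001], [36.4, 0.2, -4.6, 0.001], [36.4, 0.3, -4.6, 0.001], [36.4, 0.2, -4.5, 0.001], [36.4, 0.3, -4.5, 0.001], [36.4, 0.2, -4.5, 0.001], [36.4, 0.3, -4.4, 0.001], [36.4, 0.2, -4.4, 0.001], [36.4, 0.3, -4.3, 0.002], [36.4, 0.2, -4.3, 0.001], [36.4, 0.3, -4.2, 0.002], [36.4, 0.2, -4.2, 0.001], [36.4, 0.3, -4.1, 0.002]]
```

Call:
arm_command --pt "20 0 -2.4 0.001" --pt "36.4 0 -4.6 0.001" --pt "36.4 0 -4.6 0.001" --pt "36.4 0 -4.6 0.001" --pt "36.4 0 -4.5 0.001" --pt "36.4 0 -4.5 0.001" --pt "36.4 0 -4.5 0.001" --pt "36.4 0 -4.4 0.001" --pt "36.4 0 -4.4 0.001" --pt "36.4 0 -4.3 0.002" --pt "36.4 0 -4.3 0.001" --pt "36.4 0 -4.2 0.002" --pt "36.4 0 -4.2 0.001" --pt "16.5 0 -2 0.002" --pt "0 0 0 0" --pt "0 0 0 0" --pt "0 0 0 0"

```text
t: 29.48
ee_pos: [533.4, 144.2, 370.8]
orientation: [-1.168, -1.267, 1.272]
ft_force: [-0.0, -0.7, -0.6]
width: 40.0
```

```bash
python3 - <<'E'
from h import *
c,o,im=look("wrist",["green_ball","orange_ball","fin","green_knot"],"w12")
for t,z in(("orange_ball",145),("green_ball",145),("fin",180),("green_knot",173)):
    for a,cf in o[t][:2]: print(t,cf,onz(c,a,z).round(1))
knotpx(im,"yel")
rows([(534,144.5,300,1.654,38)])
E
```

```text
green_ball [([189.7, 180.2], 0.64)]
orange_ball [([362.3, 178.4], 0.73), ([248.4, 163.5], 0.18)]
fin [([269.4, 184.9], 0.8)]
green_knot [([221.2, 186.5], 0.88)]
orange_ball 0.73 [533.3 192.2 145. ]
orange_ball 0.18 [526.6  51.7 145. ]
green_ball 0.64 [553.5 -20.3 145. ]
fin 0.8 [542.7  83.8 180. ]
green_knot 0.88 [550.9  27.5 173. ]
yel x 287 360 y 248 294 area 3346
   251 290 359;   256 288 360;   261 288 360;   266 288 360;   271 288 360;   276 288 360;   281 289 360;   286 289 359;   291 290 357;
now [534.2 144.1 372.5] th 1.651 q6 -1.41 t 29.73 w 39.9
2 [[0.2, 36.2, 0.1, -0.001], [0.2, 36.3, 0.1, -0.002]]
```

Call:
arm_command --pt "0.5 20 0 0" --pt "0.5 38 0 0" --pt "0 40 0 0" --pt "0 35 0 0" --pt "0 25 0 0" --pt "0 15 0 0" --pt "0 7 0 0" --pt "0 3 0 0" --pt "0 0 0 0" --pt "0 0 0 0"

```text
t: 30.57
ee_pos: [535.0, 146.1, 190.7]
orientation: [-1.17, -1.271, 1.268]
ft_force: [-0.3, -0.1, -1.9]
width: 39.9
```

Call:
arm_command --pt "0 2 0 0" --pt "0 2 0 0" --pt "0 1.5 0 0" --pt "0 0 0 0" --pt "0 0 0 0"

```text
t: 30.98
ee_pos: [534.1, 146.2, 184.2]
orientation: [-1.169, -1.27, 1.269]
ft_force: [-0.4, -0.3, -0.8]
width: 39.9
```

Call:
arm_command --pt "0 2 0 0" --pt "0 1.5 0 0" --pt "0 1 0 0" --pt "0 0 0 0" --pt "0 0 0 0"

```text
t: 31.4
ee_pos: [534.1, 146.2, 179.6]
orientation: [-1.169, -1.269, 1.27]
ft_force: [-1.0, -0.2, -0.2]
width: 40.4
```

Call:
arm_command --pt "0 1 0 0" --pt "0 0 0 0" --pt "0 0 0 0"

```text
t: 31.65
ee_pos: [534.4, 146.5, 179.0]
orientation: [-1.169, -1.27, 1.269]
ft_force: [-1.8, 2.6, 4.7]
width: 40.0
```

Contact. Back off slightly, release, and rise.

Call:
arm_command --pt "0 -0.5 0 0" --pt "0 0 0 0"

```text
t: 31.82
ee_pos: [534.3, 146.2, 179.3]
orientation: [-1.169, -1.27, 1.269]
ft_force: [-0.9, 2.0, 3.9]
width: 40.0
```

Call:
arm_command --pt "0 0 0 0" --pt "0 0 0 0" --pt "0 0 0 0" --pt "0 0 0 0" --pt "0 0 0 0" --gripper 60

```text
t: 32.23
ee_pos: [534.0, 146.0, 178.9]
orientation: [-1.169, -1.269, 1.27]
ft_force: [-0.2, 0.3, 0.6]
width: 52.8
```

Call:
arm_command --pt "0 -6 0 0" --pt "0 -12 0 0" --pt "0 -25 0 0" --pt "0 -38 0 0" --pt "0 -38 0 0" --pt "0 0 0 0" --pt "0 0 0 0" --pt "0 0 0 0" --pt "0 0 0 0" --pt "0 0 0 0" --pt "0 0 0 0"

```text
t: 33.15
ee_pos: [533.5, 146.0, 296.9]
orientation: [-1.168, -1.268, 1.271]
ft_force: [-0.1, 0.2, -0.5]
width: 52.5
```

```bash
python3 chk.py 2; python3 - <<'E'
from h import *
o=get_obs(); print(np.round(o["ft_force"],1),o["width"],o["t"])
im=cv2.imread("pics/k_wrist_2.png"); knotpx(im,"yel"); knotpx(im,"cop",(100,300))
a=cv2.imread("pics/k_scene_2.png")
for t in("orange","green"):
    for d in silhouettes("scene",t)[:2]:
        ys,xs=np.where(d["pixels"]); print(t,d["conf"],xs.min(),xs.max(),ys.min(),ys.max())
E
```

```text
green_knot [([193.0, 204.7], 0.74), ([321.8, 207.3], 0.35)]
orange_knot [([324.3, 201.8], 0.59), ([541.8, 225.8], 0.24)]
green_ball [([154.6, 196.3], 0.71)]
orange_ball [([366.2, 190.2], 0.77)]
fin [([254.4, 205.6], 0.85)]
   wrist green_knot 0.74 [551.1  27.2 173. ]
   wrist green_knot 0.35 [543.7 145.2 173. ]
   wrist orange_knot 0.59 [538.2 147.1 173. ]
   wrist orange_knot 0.24 [544.5 351.9 173. ]
   wrist green_ball 0.71 [554.8 -22.6 145. ]
   wrist orange_ball 0.77 [530.7 188.6 145. ]
   wrist fin 0.85 [545.   84.9 180. ]
green_knot [([350.1, 201.7], 0.66)]
orange_knot [([348.7, 177.8], 0.88)]
green_ball [([267.8, 187.2], 0.73), ([295.5, 353.6], 0.51)]
orange_ball [([283.1, 156.3], 0.83)]
fin [([352.7, 188.2], 0.78), ([277.0, 161.2], 0.62)]
   scene green_knot 0.66 [550.   20.7 173. ]
   scene orange_knot 0.88 [537.  136.2 173. ]
   scene green_ball 0.73 [263.5  85.3 145. ]
   scene green_ball 0.51 [ 458.3 -472.5  145. ]
   scene orange_ball 0.83 [281.8 261.1 145. ]
   scene fin 0.78 [554.1  77.8 180. ]
   scene fin 0.62 [277.2 186.6 180. ]
tri green_knot [551.1  25.4 169. ] [1.3, 1.3]
tri orange_knot [538.5 146.8 164.9] [2.0, 2.0]
tri green_ball [408.    7.  269.4] [113.6, 113.6]
tri orange_ball [407.2 116.4 316.4] [90.6, 90.6]
tri fin [550.8  84.  172.7] [3.4, 3.4]
[0.5 0.6 0.3] 52.52199171107689 33.75
yel x 303 344 y 194 223 area 1194
   197 304 344;   200 303 344;   203 303 344;   206 303 344;   209 303 344;   212 303 344;   215 303 344;   218 303 344;
cop x 237 299 y 124 185 area 2155
   127 261 298;   134 251 299;   141 244 299;   148 241 299;   155 239 299;   162 237 299;   169 237 299;   176 238 299;
cop x 165 217 y 188 223 area 969
   191 174 214;   195 168 216;   199 166 216;   203 167 216;   207 167 216;   211 168 217;   215 169 213;   219 169 212;
orange 0.68 342 379 148 172
orange 0.65 331 363 170 201
green 0.95 328 366 194 230
```

```bash
python3 -c "
from workcell import *
print(close_job(), get_obs()['t'])"
```

```text
the job is handed in; nothing more can be done
the job is handed in; nothing more can be done
```

The crossbar is on the wood post and released, each headband hangs on the arm of its colour, and I handed the job in at about 34 s of the 72. I got no verdict.

- **Crossbar:** I took the crossbar farthest from the base, by its fin. It slid down the key with no side force, touched the shoulder at the expected height, and was let go. The picture after release showed it seated on the shoulder. I did not measure its final height there to the millimetre.
- **Headbands:** This interface cannot lean the tool. I pinched each band at its front shoulder, drew it about 27 mm out from under the shelf along the base board, and then regripped it by the knot with the tool upright. Each was lowered onto its arm until a contact of about 5–7 N, eased back slightly and released.
- **Forces:** The wrist read no more than about 7 N at any pause near the shelf. The highest reading was 13 N, while setting the orange band back down on the board.

**Last checks (networks and numbers, as the picture limit was used up):**
- The orange knot measured about 61 mm from the post axis and the green about 59 mm, against the allowed 34–86. Both were within a few mm of the arm sideways.
- Knot heights came out at 165 and 169 mm against the expected 173, which is within measurement scatter.
- The wrist camera found both balls and the fin at the home pose. The wrist force was near zero and the gripper was well clear.
- In the scene camera, the ball finds landed on the look-alike crossbar and elsewhere, so I discarded those triangulations.
- I did not measure the bystanders again at the end. No move passed close to them.

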